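# Open the leaning water filter: press, twist and lift off its bayonet cover

## Robot

A 6-joint arm with a two-finger parallel gripper is mounted at the origin on a cart in front of the work surface, level with it; the furniture and walls round the work are solid. World frame = base frame: x ahead of the robot, y to its left, z up, the work surface at z = 0. Lengths are in m, angles in degrees, forces in N, time in s.
With the tool pointing down it reaches from about 0.425 to 0.925 m from the base axis. Payload 12.5 kg.
Tool frame: the origin (TCP) lies between the finger pads, 19 mm behind the fingertips; this is the grasp point; z points along the fingers, y is the line along which they close (so a half turn about z gives the same grasp; the last joint's range is limited). The gripper opens to 85 mm and grips with 20 to 120 N. Pads are 22 mm wide; open, the fingers measure 114 mm over their backs; the gripper's body (76 mm by 85 mm) begins 54 mm behind the grasp point. The pads swing forward as they close: fully open they stand 13 mm farther back than shut.
Start: joints at [-82.712, 28.126, 89.318, -0, 62.55, -6.05], TCP at [0.144, -0.608, 0.25] pointing down, gripper open.
Joint ranges: [-177.58, 177.58], [-47.91, 125.51], [2.72, 160], [-65.01, 245.01], [3.68, 167.84], [-153.87, 153.87]. Speed limits (degrees/s): [127.2, 127.2, 159.86, 180, 180, 180].

## Interface

Orientations are given as [roll, pitch, yaw] about the fixed x, y, z axes, in that order (R = Rz(yaw) Ry(pitch) Rx(roll)).
In Python, from cell import arm gives the robot as it stands. The module is installed in compiled form; this text tells all that it offers.
- The arm moves only by the tool servo_tool, never from a script. Its arguments are lists of equal length, an entry for each row: "turn": the turn, a rotation vector about the tool's x, y, z in rad, a list of three; "travel": the shift along the tool's x, y, z in cm, a list of three; "hand": the opening, from 0 (shut) to 1 (fully open). A call has 1 to 5 rows; each row shifts and turns the commanded pose from where the row before left it, along the tool's axes as they then stand; what a row does not reach is not made up. A row lasts 1/12 s, in which the tool goes at most 41.7 mm and 7.16 degrees, less where a joint would pass 70% of its speed; a pose out of reach is approached as far as the arm can. A call with a gripper value outside its range is refused whole. The fingers move at their own pace and stop on an object; "force" is the grip in N (left out, the last holds). Time passes only in rows, so rows that do not move let the fingers close. It gives the time, the measured TCP pose, the force, the opening and the grip force at its end, in the units of the state.
- arm.read_state(): the state, without advancing time (a new reading comes with each control period).
- arm.camera(name): name is "scene" or "top" or "wrist"; returns a dict with "frame" (420x560x3 uint8, red, green, blue), "fx", "fy", "cx", "cy" (pixels), "R" (3x3) and "t" (3): a world point X has camera coordinates R X + t. Camera axes: x right, y down, z forward; pixel columns grow to the right and rows downward; lengths in m; the calibration is good to about 2 mm. A picture is of the moment at which its call begins. There is no depth.
- arm.sign_off(): hands the job in; it is judged then, once.
The state is a dict: "time_s": time; "q": joint angles; "qvel": joint speeds; "joint_efforts": joint torques, N m; "position": TCP position; "tcp_rot": TCP orientation; "force": force on the tool from outside, world axes, zero at the start; "moment": the same for the moment, N m; "width": opening from 0.0 (shut) to 1.0 (fully open); "gripper_force": force on a finger pad.
Only numpy, scipy, OpenCV 4.12 (cv2) and the standard library are available. Lean on these libraries where they do the work, as an engineer would, in place of code of your own. Each camera call takes 0.05 s, during which the arm holds its last target. There are 200 camera calls.

## Task

Open the countertop water filter so that its cartridge can be changed: push its bayonet cover down against the spring, twist it anticlockwise (seen from above the cover) by the quarter turn that frees it from the lugs, and lift it off. Set the cover down on the chopping board, open side down and wholly on the board; do not force or drop it, and leave the tape roll, the tin and the spice jar where they are.

Things in the scene. Friction and masses are not known exactly. Their poses are not given: they have to be found in the camera images.
- filter: Fixed countertop water filter: grey foot 150 x 110 x 16 mm (x, y, z) carrying a white canister (86 mm diameter) that leans 30 degrees from vertical along the filter's -x, roughly towards the robot. Origin: centre of the foot's underside; z up. The neck's mouth is at (-35, 0, 150) mm in this frame. Two short hose stubs stick out at the back.
- neck: The filter's white neck (64 mm diameter), fixed to it. Origin: centre of its mouth; z points outward along the leaning axis (30 degrees from vertical), y is level. The cover sits over it, locked at the start with the cover's origin 17.5 mm below the mouth and the cover's x turned -80 degrees about neck z from neck x (grip bar nearly level).
- lug (a point): Outer end of the lug at neck +y, (0, 40, -8) mm in the neck's frame. Two fixed steel lug pins, 7 mm thick, at neck +y and -y, stand in the cover's slots.
- spring_plate (a joint): Round spring plate in the mouth of the neck, under the cover. 0 when the cover is locked, grows (m) as the cover is pushed in, -0.005 when sprung fully out. Pushes the cover outward with about 6 N when locked, 0.3 N more per mm pushed in.
- cover: Loose grey round bayonet cover, 76 mm diameter, about 120 g, 66 mm high over all. Origin: centre of the open lower edge of its skirt; z points out through its closed top. Top face at z = 38 mm; on it a straight grip bar 14 mm thick (y), 50 mm long (x), from z = 38 to 66 mm. It comes straight off along neck z once free, and clears the neck after about 20 mm.
- cover_grip (a point): Middle of the grip bar, 6 mm under its top: (0, 0, 60) mm in the cover's frame; a TCP here leaves the fingertips 3 mm above the cover's top face.
- cover_slot (a point): Open lower end of the J-slot at cover +y (a like one at -y). Push the cover in along neck -z: at 8 mm the lugs leave their pockets, the stop is at 13 mm (10 to 11 mm is good). Held so, turn it +80 degrees about neck z (anticlockwise seen from outside) to a stop, where cover x lies along neck x and the lugs stand in the open slots; let go there, it springs out to 5 mm above its locked height.
- board: Fixed red chopping board, 170 x 260 x 11 mm (x, y, z) with a hand hole at one end, lying flat to the left or right of the filter. Origin: centre of its underside; top face at z = 11 mm.
- tape_roll: Roll of tape lying flat, 96 mm diameter, 25 mm high, origin under its centre. Bystander.
- tuna_tin: Low tin, 86 mm diameter, 40 mm high, origin under its centre, behind and to one side of the filter. Bystander.
- spice_jar: Spice jar with dark cap, 41 mm diameter, 105 mm high, origin under its centre, behind and to one side of the filter. Bystander.

How it is judged:
By the outcome, as a careful person would: the job done as asked, in the order asked, and still so for the second after the job is handed in, with the robot touching nothing.
It also fails if it takes over 42 s, if anything falls off the work surface, if the arm or the gripper's body presses on something with over 40 N, if the wrist force passes 120 N, or if a joint passes its speed limit or range.

## Working session

There is one attempt and no reset: what is moved stays moved. The work goes in short steps, Python scripts to look and compute and a tool call to move; the robot and the scene stay as the last step left them, time stands still between calls to the robot, and variables do not carry over. Pictures are saved under pics/ and viewed, at most 10 in all, crops included, and the job is handed in when it is done.

Besides the shell and the picture viewer there is one more tool, called after "Request:" as name(argument=value, ...) on one line, values as JSON. servo_tool: Moves the arm, as the interface text tells. Its arguments: {"type":"object","properties":{"turn":{"type":"array","items":{"type":"array","items":{"type":"number"}}},"travel":{"type":"array","items":{"type":"array","items":{"type":"number"}}},"hand":{"type":"array","items":{"type":"number"}},"force":{"type":"number"}},"required":["turn","travel","hand"]}

```bash
mkdir -p pics; ls; python3 - <<'E'
from cell import arm
import cv2,numpy as np,pickle
s=arm.read_state();print({k:np.round(v,3).tolist() for k,v in s.items()})
d={}
for n in("scene","top"):
    c=arm.camera(n);d[n]=c;cv2.imwrite(f"pics/{n}0.png",c["frame"][:,:,::-1]);print(n,c["fx"],c["cx"],c["cy"],np.round(c["R"],3).tolist(),np.round(c["t"],3))
pickle.dump(d,open("c0.pkl","wb"))
E
```

```text
pics
{'time_s': 0.0, 'q': [-82.712, 28.165, 89.35, 0.001, 62.549, -6.051], 'qvel': [0.063, -0.001, 0.034, -0.013, 0.1, -0.008], 'joint_efforts': [-0.001, -61.846, -26.159, -0.0, 0.004, -0.0], 'position': [0.144, -0.608, 0.249], 'tcp_rot': [-179.937, -0.008, 13.339], 'force': [-0.268, 0.454, -0.878], 'moment': [0.027, -0.051, -0.007], 'gripper_force': 0.0, 'width': 1.002}
scene 401.37091729176495 278.5511140825992 208.7338027470267 [[-0.882, -0.471, 0.02], [-0.205, 0.344, -0.916], [0.425, -0.812, -0.4]] [0.494 0.252 0.799]
top 391.4130354409526 283.4513620655518 208.18566079710584 [[-0.019, -1.0, 0.019], [-0.994, 0.017, -0.112], [0.111, -0.021, -0.994]] [0.002 0.607 0.971]
```

View pics/scene0.png

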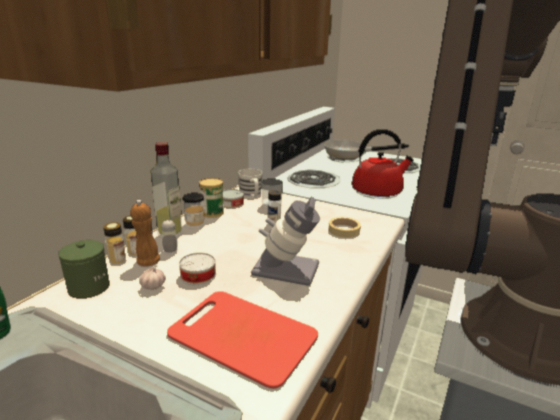

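View pics/top0.png

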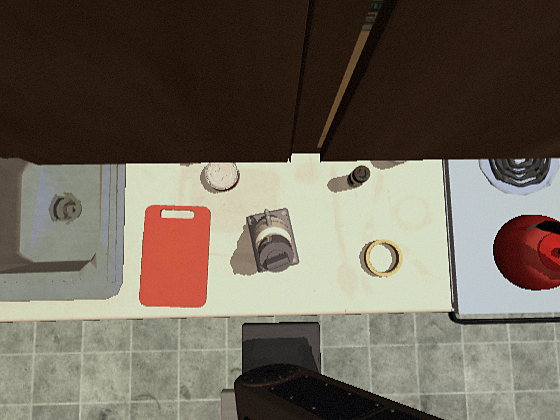

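The scene view shows the filter at about (285,245) and the board at (243,335). The top view shows the foot's corners at about (247,214), (287,207), (299,264) and (258,272), and the board from (140,205) to (210,306). Next I'll enlarge the filter.

```bash
python3 - <<'E'
import cv2,numpy as np
a=cv2.imread("pics/top0.png")[198:283,235:310];b=cv2.imread("pics/scene0.png")[190:285,245:330]
f=lambda i,k:cv2.resize(i,None,fx=k,fy=k,interpolation=cv2.INTER_CUBIC)
a=f(a,5);b=f(b,5);h=max(a.shape[0],b.shape[0])
a=cv2.copyMakeBorder(a,0,h-a.shape[0],0,0,cv2.BORDER_CONSTANT)
print(a.shape,b.shape);cv2.imwrite("pics/crop0.png",np.hstack([a,b[:,:425]]))
E
```

```text
(475, 375, 3) (475, 425, 3)
```

View pics/crop0.png

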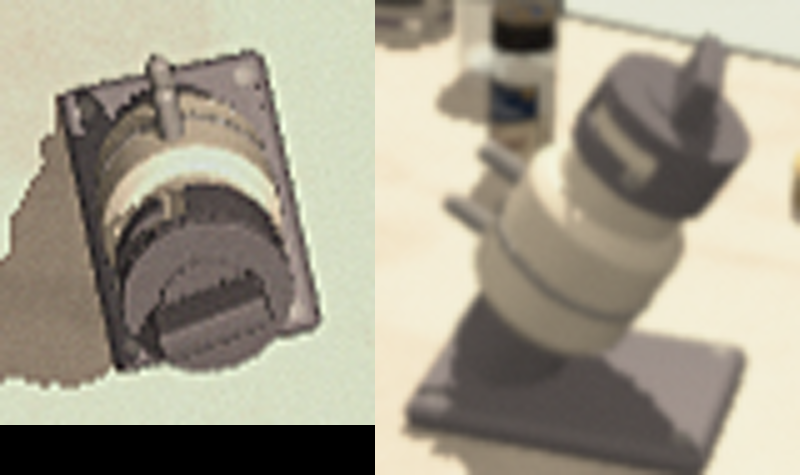

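The crop shows the foot's corners, the cover, and the grip bar with its top face at crop (160–272, 290–352). I'll fit the foot pose and overlay the full model on both views as a check.

```bash
cat > h.py <<'E'
import numpy as np,cv2
from scipy.spatial.transform import Rotation as Ro
def proj(c,X):
    p=np.atleast_2d(X)@np.array(c["R"]).T+np.array(c["t"]);return np.c_[c["fx"]*p[:,0]/p[:,2]+c["cx"],c["fy"]*p[:,1]/p[:,2]+c["cy"]]
def ray(c,uv):
    R=np.array(c["R"]);d=R.T@[(uv[0]-c["cx"])/c["fx"],(uv[1]-c["cy"])/c["fy"],1];return -R.T@np.array(c["t"]),d
def onplane(c,uv,z):
    o,d=ray(c,uv);return o+d*(z-o[2])/d[2]
def neck(p):  # x,y,yaw(rad) -> neck R, origin
    F=Ro.from_euler('z',p[2]).as_matrix();N=F@Ro.from_euler('y',-30,degrees=True).as_matrix()
    return N,F@[-.035,0,.15]+[p[0],p[1],0]
def cover(p,h=-.0175,a=-80):
    N,o=neck(p);return N@Ro.from_euler('z',a,degrees=True).as_matrix(),o+N@[0,0,h]
E
python3 - <<'E'
import pickle;from h import *
from scipy.optimize import least_squares as ls
d=pickle.load(open("c0.pkl","rb"));T,S=d["top"],d["scene"]
tc=[(247.4,217.2),(287.4,208.6),(299,263.6),(258.6,272)]
for u in tc:print(onplane(T,u,.016).round(4))
for u in [(318.4,260.4),(252,272),(309.4,281)]:print('S',onplane(S,u,.016).round(4))
loc=np.array([[.075,.055],[.075,-.055],[-.075,-.055],[-.075,.055]])
def W(p,l,z):
    F=Ro.from_euler('z',p[2]).as_matrix();return np.c_[l,np.full(len(l),z)]@F.T+[p[0],p[1],0]
# scene: -x+... guess printed first
P=np.array([onplane(T,u,.016) for u in tc]);ax=P[0]-P[3]+P[1]-P[2]
p0=[*P.mean(0)[:2],np.arctan2(ax[1],ax[0])]
fit=ls(lambda p:(proj(T,W(p,loc,.016))-tc).ravel(),p0);p=fit.x;print(p0,p,np.degrees(p[2]),fit.fun.round(1))
np.save("p.npy",p)
ims=[]
for c,n,(r0,r1,c0,c1) in((T,"top",(198,283,235,310)),(S,"scene",(190,285,245,330))):
    im=cv2.resize(c["frame"][r0:r1,c0:c1,::-1],None,fx=5,fy=5,interpolation=cv2.INTER_CUBIC)
    def dr(X,col):
        q=((proj(c,X)-[c0,r0]+.5)*5).astype(int);cv2.polylines(im,[q],True,col,1)
    dr(W(p,loc,.016),(0,255,0));C,o=cover(p)
    bar=np.array([[.025,.007],[-.025,.007],[-.025,-.007],[.025,-.007]])
    dr(np.c_[bar,np.full(4,.066)]@C.T+o,(0,0,255))
    t=np.linspace(0,6.28,40)
    for z in(0,.038):dr(np.c_[.038*np.cos(t),.038*np.sin(t),0*t+z]@C.T+o,(255,100,0))
    ims.append(cv2.copyMakeBorder(im,0,475-im.shape[0],0,0,cv2.BORDER_CONSTANT))
cv2.imwrite("pics/ov.png",np.hstack(ims))
bc=[(140,205),(210,206),(206,306),(140,304)]
for u in bc:print('board',onplane(T,u,.011).round(4))
for u in [(170,333),(224,296),(316,334),(268,378)]:print('boardS',onplane(S,u,.011).round(4))
print(onplane(T,(382,258),.025),"tape")
E
```

```text
[0.5874 0.0852 0.016 ]
[ 0.6082 -0.0193  0.016 ]
[ 0.4653 -0.0463  0.016 ]
[0.446  0.0578 0.016 ]
S [ 0.4637 -0.0334  0.016 ]
S [0.581  0.0964 0.016 ]
S [0.4457 0.0628 0.016 ]
[np.float64(0.5267155399524982), np.float64(0.019358006330631707), np.float64(0.18922902275509662)] [0.5268101  0.01935124 0.18939978] 10.851808149237815 [-0.9 -1.   0.5 -1.   1.   0.7 -0.6  1.3]
board [0.6246 0.3652 0.011 ]
board [0.619  0.1831 0.011 ]
board [0.3629 0.1927 0.011 ]
board [0.3714 0.3597 0.011 ]
boardS [0.6087 0.3507 0.011 ]
boardS [0.5877 0.2026 0.011 ]
boardS [0.3633 0.2154 0.011 ]
boardS [0.3909 0.3545 0.011 ]
[ 0.47564063 -0.259193    0.025     ] tape
```

View pics/ov.png

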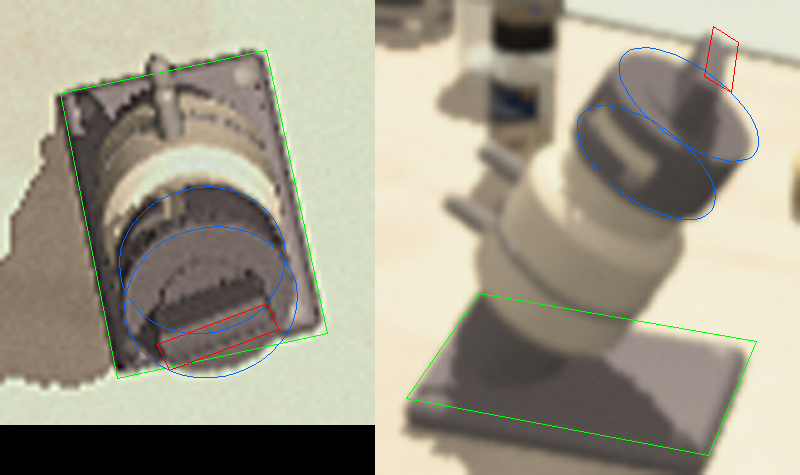

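The model sits about 1 px off on the cover. A shift of +2.7 mm in x and +2.4 mm in y explains both views. I'll plan a pre-grasp along the neck axis and refine there with the wrist camera.

```bash
cat >> h.py <<'E'
def toolR(C): return np.c_[-C[:,0],C[:,1],-C[:,2]]
def cur(s): return Ro.from_euler('xyz',s["tcp_rot"],degrees=True).as_matrix(),np.array(s["position"])
def plan(R0,p0,R1,p1,n=None):
    w=Ro.from_matrix(R0.T@R1).as_rotvec();L=np.linalg.norm(p1-p0)
    n=n or int(np.ceil(max(L/.037,np.degrees(np.linalg.norm(w))/6.8)))
    print("n",n,"ang",np.degrees(np.linalg.norm(w)).round(1),"turn",(w/n).round(4).tolist())
    tr=[(100*(R0@Ro.from_rotvec(w*i/n).as_matrix()).T@(p1-p0)/n).round(2).tolist() for i in range(n)]
    for i in range(0,n,5):print(tr[i:i+5])
E
python3 - <<'E'
from h import *;from cell import arm
p=np.load("p.npy")+[.0027,.0024,0];np.save("p.npy",p)
C,o=cover(p);print("grip",o+C@[0,0,.06],"neck z",C[:,2].round(3))
R1=toolR(C);P1=o+C@[0,0,.06+.11];print(P1)
R0,p0=cur(arm.read_state())
w=Ro.from_matrix(R0.T@R1).as_rotvec();Rm=R0@Ro.from_rotvec(w/2).as_matrix();pm=np.array([.32,-.38,.32])
plan(R0,p0,Rm,pm);plan(Rm,pm,R1,P1)
E
```

```text
grip [0.47426599 0.01116109 0.18680608] neck z [-0.491 -0.094  0.866]
[0.42024954 0.00080627 0.28206887]
n 9 ang 50.5 turn [-0.0256, 0.0205, -0.0922]
[[2.49, -2.01, -0.78], [2.68, -1.76, -0.78], [2.84, -1.48, -0.76], [2.98, -1.19, -0.74], [3.09, -0.9, -0.7]]
[[3.17, -0.59, -0.66], [3.23, -0.28, -0.6], [3.25, 0.03, -0.54], [3.24, 0.35, -0.47]]
n 11 ang 50.5 turn [-0.021, 0.0168, -0.0754]
[[3.45, -0.97, 0.35], [3.5, -0.71, 0.39], [3.54, -0.45, 0.43], [3.56, -0.2, 0.49], [3.55, 0.06, 0.54]]
[[3.53, 0.32, 0.61], [3.49, 0.57, 0.68], [3.42, 0.81, 0.75], [3.34, 1.05, 0.82], [3.24, 1.28, 0.9]]
[[3.12, 1.5, 0.99]]
```

Request:
servo_tool(turn=[[-0.0256,0.0205,-0.0922],[-0.0256,0.0205,-0.0922],[-0.0256,0.0205,-0.0922],[-0.0256,0.0205,-0.0922],[-0.0256,0.0205,-0.0922]], travel=[[2.49,-2.01,-0.78],[2.68,-1.76,-0.78],[2.84,-1.48,-0.76],[2.98,-1.19,-0.74],[3.09,-0.9,-0.7]], hand=[1,1,1,1,1])

```text
time_s: 0.52
position: [0.2427, -0.48, 0.2892]
tcp_rot: [171.5, -4.0, 40.4]
force: [0.8, -0.8, 0.4]
width: 0.998
gripper_force: 0.0
```

Request:
servo_tool(turn=[[-0.0256,0.0205,-0.0922],[-0.0256,0.0205,-0.0922],[-0.0256,0.0205,-0.0922],[-0.0256,0.0205,-0.0922],[0,0,0]], travel=[[3.17,-0.59,-0.66],[3.23,-0.28,-0.6],[3.25,0.03,-0.54],[3.24,0.35,-0.47],[0,0,0]], hand=[1,1,1,1,1])

```text
time_s: 0.93
position: [0.3218, -0.3767, 0.3217]
tcp_rot: [163.9, -4.1, 62.3]
force: [-0.1, -1.3, 0.1]
width: 1.002
gripper_force: 0.0
```

```bash
python3 - <<'E'
from h import *;from cell import arm
p=np.load("p.npy");C,o=cover(p);R0,p0=cur(arm.read_state());print(p0,arm.read_state()["q"])
plan(R0,p0,toolR(C),o+C@[0,0,.17])
E
```

```text
[ 0.32176372 -0.37665127  0.32170685] [-63.17581106   9.07807061 108.38481308  15.82854035  52.64263768
 -43.41471473]
n 11 ang 49.9 turn [-0.0208, 0.0167, -0.0746]
[[3.42, -0.94, 0.36], [3.47, -0.69, 0.4], [3.51, -0.44, 0.45], [3.52, -0.19, 0.5], [3.52, 0.07, 0.56]]
[[3.5, 0.31, 0.62], [3.45, 0.56, 0.69], [3.39, 0.8, 0.76], [3.31, 1.03, 0.83], [3.21, 1.26, 0.91]]
[[3.09, 1.48, 0.99]]
```

Motion matches the plan closely, so I'll continue.

Request:
servo_tool(turn=[[-0.0208,0.0167,-0.0746],[-0.0208,0.0167,-0.0746],[-0.0208,0.0167,-0.0746],[-0.0208,0.0167,-0.0746],[-0.0208,0.0167,-0.0746]], travel=[[3.42,-0.94,0.36],[3.47,-0.69,0.4],[3.51,-0.44,0.45],[3.52,-0.19,0.5],[3.52,0.07,0.56]], hand=[1,1,1,1,1])

```text
time_s: 1.35
position: [0.3661, -0.2076, 0.3022]
tcp_rot: [156.9, -1.5, 83.7]
force: [0.7, -0.7, -0.5]
width: 1.001
gripper_force: 0.0
```

Request:
servo_tool(turn=[[-0.0208,0.0167,-0.0746],[-0.0208,0.0167,-0.0746],[-0.0208,0.0167,-0.0746],[-0.0208,0.0167,-0.0746],[-0.0208,0.0167,-0.0746]], travel=[[3.5,0.31,0.62],[3.45,0.56,0.69],[3.39,0.8,0.76],[3.31,1.03,0.83],[3.21,1.26,0.91]], hand=[1,1,1,1,1])

```text
time_s: 1.77
position: [0.4122, -0.0362, 0.2846]
tcp_rot: [151.3, 3.6, 105.0]
force: [0.7, -0.7, -0.3]
width: 1.002
gripper_force: 0.0
```

Request:
servo_tool(turn=[[-0.0208,0.0167,-0.0746],[0,0,0],[0,0,0]], travel=[[3.09,1.48,0.99],[0,0,0],[0,0,0]], hand=[1,0.6,0.6])

```text
time_s: 2.02
position: [0.4214, -0.0019, 0.2808]
tcp_rot: [150.5, 4.8, 109.3]
force: [-0.4, 0.2, 0.4]
width: 0.747
gripper_force: 0.0
```

```bash
python3 - <<'E'
from h import *;from cell import arm
import pickle
p=np.load("p.npy");C,o=cover(p);s=arm.read_state();R0,p0=cur(s);print(p0,s["q"].round(1) if hasattr(s["q"],"round") else s["q"])
print("err tool mm",(R0.T@(o+C@[0,0,.17]-p0)*1000).round(1),"deg",np.degrees(Ro.from_matrix(R0.T@toolR(C)).as_rotvec()).round(2))
c=arm.camera("wrist");pickle.dump((c,s),open("w1.pkl","wb"))
im=c["frame"][:,:,::-1].copy()
def dr(X,col):cv2.polylines(im,[proj(c,X).astype(int)],True,col,1)
bar=np.array([[.025,.007],[-.025,.007],[-.025,-.007],[.025,-.007]])
dr(np.c_[bar,np.full(4,.066)]@C.T+o,(0,0,255));t=np.linspace(0,6.28,40)
dr(np.c_[.038*np.cos(t),.038*np.sin(t),0*t+.038]@C.T+o,(255,100,0))
cv2.imwrite("pics/w1.png",im)
print("cam centre in tool",(R0.T@(-np.array(c["R"]).T@c["t"]-p0)).round(3))
E
```

```text
[ 0.42142174 -0.00189244  0.28078733] [-16.9   1.2 128.8  31.3  26.5 -62.8]
err tool mm [ 2.8  0.6 -1.4] deg [-0.15 -0.03 -0.32]
cam centre in tool [ 0.071 -0.001 -0.125]
```

View pics/w1.png

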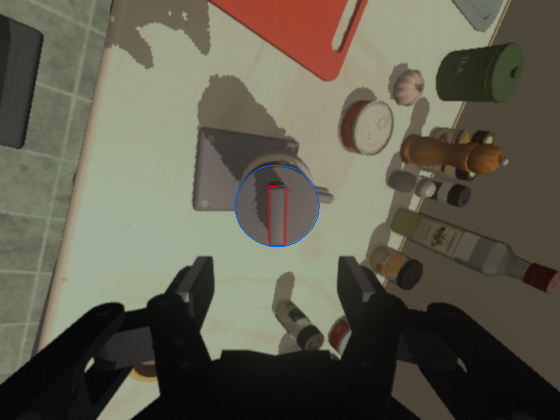

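The wrist view shows the model overlay lying on the cover at (278,207) and the bar at (277,186–246), both matching to about 1 px. I'll enlarge to confirm the height and the fit.

```bash
python3 - <<'E'
import pickle;from h import *
c,s=pickle.load(open("w1.pkl","rb"));im=c["frame"][155:255,225:330,::-1]
a=cv2.resize(im,None,fx=4,fy=4,interpolation=cv2.INTER_CUBIC)
a=np.clip(a.astype(float)*1.5,0,255).astype('uint8')
b=cv2.imread("pics/w1.png")[155:255,225:330];b=cv2.resize(b,None,fx=3.6,fy=4,interpolation=cv2.INTER_NEAREST)
cv2.imwrite("pics/w1c.png",np.hstack([a,b[:,:378]]))
p=np.load("p.npy");C,o=cover(p)
bar=np.array([[.025,.007],[-.025,.007],[-.025,-.007],[.025,-.007]])
print((proj(c,np.c_[bar,np.full(4,.066)]@C.T+o)-[225,155]+.5)*4)
t=np.arange(4)*np.pi/2;print((proj(c,np.c_[.038*np.cos(t),.038*np.sin(t),0*t+.038]@C.T+o)-[225,155]+.5)*4)
E
```

```text
[[245.13991037 362.0930188 ]
 [246.30575096 125.94861782]
 [175.22280915 126.30201954]
 [178.13238157 362.37538223]]
[[211.26304489 368.09921618]
 [378.95450773 211.11735469]
 [210.02761876  42.59953463]
 [ 42.56752038 212.6971539 ]]
```

View pics/w1c.png

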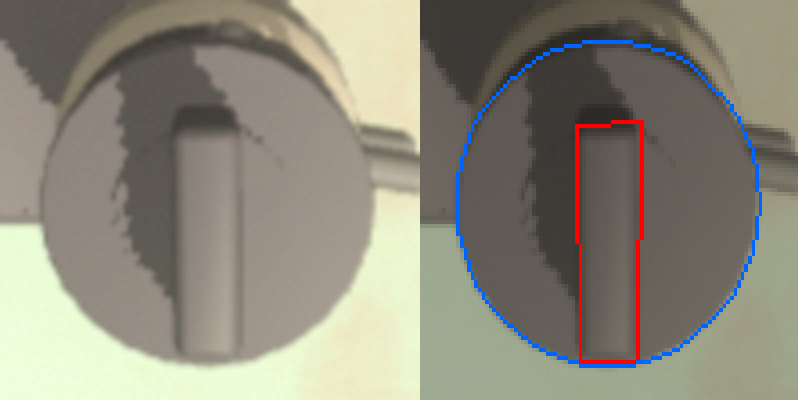

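The observed circle spans 40–375 by 43–366 in the crop, against 42–379 by 43–368 for the model. That puts the scale (height) right and the offset at about 0.5 mm, which I'll correct before the approach.

```bash
python3 - <<'E'
import pickle;from h import *;from cell import arm
c,_=pickle.load(open("w1.pkl","rb"))
p=np.load("p.npy");d=-.0005*np.array(c["R"])[0];print(d);p[:2]+=d[:2];np.save("p.npy",p)
C,o=cover(p);R0,p0=cur(arm.read_state())
plan(R0,p0,toolR(C),o+C@[0,0,.06],5)
E
```

```text
[-0.00040394 -0.00016309 -0.00024544]
n 5 ang 0.5 turn [-0.0005, 0.0002, -0.0015]
[[0.08, 0.01, 2.17], [0.08, 0.01, 2.17], [0.08, 0.01, 2.17], [0.08, 0.01, 2.17], [0.08, 0.01, 2.17]]
```

Request:
servo_tool(turn=[[-0.0005,0.0002,-0.0015],[-0.0005,0.0002,-0.0015],[-0.0005,0.0002,-0.0015],[-0.0005,0.0002,-0.0015],[-0.0005,0.0002,-0.0015]], travel=[[0.08,0.01,2.17],[0.08,0.01,2.17],[0.08,0.01,2.17],[0.08,0.01,2.17],[0.08,0.01,1.6]], hand=[0.6,0.6,0.6,0.6,0.6])

```text
time_s: 2.48
position: [0.4716, 0.0081, 0.1907]
tcp_rot: [150.4, 5.0, 109.2]
force: [0.1, 0.6, 0.0]
width: 0.6
gripper_force: 0.0
```

Request:
servo_tool(turn=[[0,0,0],[0,0,0]], travel=[[0,0,0],[0,0,0]], hand=[0.6,0.6])

```text
time_s: 2.65
position: [0.471, 0.0089, 0.1916]
tcp_rot: [150.4, 4.9, 109.3]
force: [-0.3, -0.7, 0.9]
width: 0.6
gripper_force: 0.0
```

```bash
cat > st.py <<'E'
from h import *;from cell import arm
p=np.load("p.npy");C,o=cover(p);s=arm.read_state();R0,p0=cur(s)
print("q",np.round(s["q"],1),"t",s["time_s"])
print("to grip, tool mm",(R0.T@(o+C@[0,0,.06]-p0)*1000).round(1),"deg",np.degrees(Ro.from_matrix(R0.T@toolR(C)).as_rotvec()).round(2),"F tool",(R0.T@s["force"]).round(1),"M tool",(R0.T@s["moment"]).round(2))
E
python3 st.py
```

```text
q [-12.8  15.5 130.8  63.1  12.9 -93.1] t 2.65
to grip, tool mm [1.5 0.7 5.8] deg [-0.07  0.04 -0.2 ] F tool [-0.6 -0.1 -1. ] M tool [0.27 0.06 0.05]
```

After the 80° twist q6 would reach about −173°, beyond its range. I'll back off, take the half-turn grasp (q6 ≈ +87° going to +7°), and come back in.

Request:
servo_tool(turn=[[0,0,0],[0,0,0],[0,0,0.1],[0,0,0.12],[0,0,0.12]], travel=[[0,0,-3],[0,0,-3],[0,0,0],[0,0,0],[0,0,0]], hand=[0.6,0.6,0.6,0.6,0.6])

```text
time_s: 3.07
position: [0.4452, 0.0044, 0.2396]
tcp_rot: [150.1, -4.9, 92.2]
force: [0.2, -0.0, 0.2]
width: 0.6
gripper_force: 0.0
```

Request:
servo_tool(turn=[[0,0,0.12],[0,0,0.12],[0,0,0.12],[0,0,0.12],[0,0,0.12]], travel=[[0,0,0],[0,0,0],[0,0,0],[0,0,0],[0,0,0]], hand=[0.6,0.6,0.6,0.6,0.6])

```text
time_s: 3.48
position: [0.4452, 0.0044, 0.239]
tcp_rot: [157.4, -20.5, 60.7]
force: [0.4, 0.5, -0.2]
width: 0.6
gripper_force: 0.0
```

Request:
servo_tool(turn=[[0,0,0.12],[0,0,0.12],[0,0,0.12],[0,0,0.12],[0,0,0.12]], travel=[[0,0,0],[0,0,0],[0,0,0],[0,0,0],[0,0,0]], hand=[0.6,0.6,0.6,0.6,0.6])

```text
time_s: 3.9
position: [0.4452, 0.0045, 0.239]
tcp_rot: [173.4, -29.5, 23.9]
force: [-0.7, 0.8, -0.0]
width: 0.595
gripper_force: 0.0
```

Request:
servo_tool(turn=[[0,0,0.12],[0,0,0.12],[0,0,0.12],[0,0,0.12],[0,0,0.12]], travel=[[0,0,0],[0,0,0],[0,0,0],[0,0,0],[0,0,0]], hand=[0.6,0.6,0.6,0.6,0.6])

```text
time_s: 4.32
position: [0.4452, 0.0045, 0.239]
tcp_rot: [-167.2, -27.6, -15.4]
force: [0.7, 0.2, -0.2]
width: 0.599
gripper_force: 0.0
```

Request:
servo_tool(turn=[[0,0,0.12],[0,0,0.12],[0,0,0.12],[0,0,0.12],[0,0,0.12]], travel=[[0,0,0],[0,0,0],[0,0,0],[0,0,0],[0,0,0]], hand=[0.6,0.6,0.6,0.6,0.6])

```text
time_s: 4.73
position: [0.4452, 0.0045, 0.239]
tcp_rot: [-153.9, -15.7, -50.3]
force: [-1.8, 0.7, 0.5]
width: 0.6
gripper_force: 0.0
```

Request:
servo_tool(turn=[[0,0,0.12],[0,0,0.12],[0,0,0.1],[0,0,0],[0,0,0]], travel=[[0,0,0],[0,0,0],[0,0,0],[0,0,0],[0,0,0]], hand=[0.6,0.6,0.6,0.6,0.6])

```text
time_s: 5.15
position: [0.4454, 0.0048, 0.2386]
tcp_rot: [-150.5, -6.8, -67.3]
force: [0.9, -1.1, -0.1]
width: 0.597
gripper_force: 0.0
```

```bash
sed -i 's/return np.c_\[-C\[:,0\],C\[:,1\]/return np.c_[C[:,0],-C[:,1]/' h.py; python3 st.py; python3 - <<'E'
from h import *;from cell import arm
p=np.load("p.npy");C,o=cover(p);R0,p0=cur(arm.read_state())
plan(R0,p0,toolR(C),o+C@[0,0,.06],5)
E
```

```text
q [-14.6   7.9 130.3  42.2  18.8 103.3] t 5.15
to grip, tool mm [-1.   0.7 59.5] deg [-0.19 -0.05  3.63] F tool [ 1.4 -0.2  0.4] M tool [-0.28 -0.04  0.01]
n 5 ang 3.6 turn [-0.0007, -0.0002, 0.0127]
[[-0.02, 0.01, 1.19], [-0.02, 0.01, 1.19], [-0.02, 0.01, 1.19], [-0.02, 0.01, 1.19], [-0.02, 0.01, 1.19]]
```

Request:
servo_tool(turn=[[-0.0007,0,0.013],[-0.0007,0,0.013],[-0.0007,0,0.013],[-0.0007,0,0.013],[-0.0007,0,0.013]], travel=[[-0.02,0.01,1.3],[-0.02,0.01,1.3],[-0.02,0.01,1.3],[-0.02,0.01,1.2],[-0.02,0.01,0.5]], hand=[0.6,0.6,0.6,0.6,0.6])

```text
time_s: 5.57
position: [0.4727, 0.0113, 0.1883]
tcp_rot: [-150.5, -4.9, -70.5]
force: [0.5, -0.0, 0.8]
width: 0.604
gripper_force: 0.0
```

Request:
servo_tool(turn=[[0,0,0],[0,0,0],[0,0,0]], travel=[[0,0,0.1],[0,0,0],[0,0,0]], hand=[0.6,0.6,0.6])

```text
time_s: 5.82
position: [0.4729, 0.0115, 0.1885]
tcp_rot: [-150.4, -4.9, -70.6]
force: [-0.5, 0.5, 0.0]
width: 0.6
gripper_force: 0.0
```

```bash
python3 st.py; python3 - <<'E'
from cell import arm;import cv2
c=arm.camera("wrist");cv2.imwrite("pics/w2.png",c["frame"][:,:,::-1])
E
```

```text
q [-12.4  16.  130.8  65.3  12.6  85. ] t 5.8167
to grip, tool mm [0.7 0.2 1.9] deg [ 0.02  0.03 -0.12] F tool [-0.6  0.2 -0.2] M tool [-0.33 -0.02  0.04]
```

View pics/w2.png

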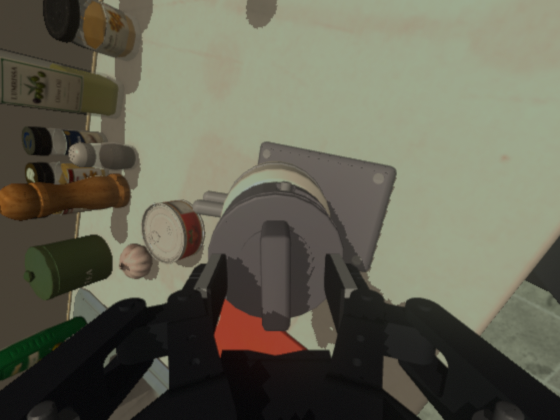

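The wrist view shows the bar at (275, 222–330), centred between the fingers at 222 and 330. I'll close on it.

Request:
servo_tool(turn=[[0,0,0],[0,0,0],[0,0,0],[0,0,0],[0,0,0]], travel=[[0,0,0.1],[0,0,0],[0,0,0],[0,0,0],[0,0,0]], hand=[0.05,0.05,0.05,0.05,0.05], force=70)

```text
time_s: 6.28
position: [0.4735, 0.0118, 0.1874]
tcp_rot: [-150.4, -4.8, -70.6]
force: [-1.8, 0.1, 3.9]
width: 0.147
gripper_force: 70.2
```

Request:
servo_tool(turn=[[0,0,0],[0,0,0],[0,0,0]], travel=[[0,0,0],[0,0,0],[0,0,0]], hand=[0.05,0.05,0.05])

```text
time_s: 6.53
position: [0.4735, 0.0118, 0.1873]
tcp_rot: [-150.4, -4.8, -70.6]
force: [-1.3, 0.4, 4.8]
width: 0.149
gripper_force: 70.3
```

```bash
python3 st.py
```

```text
q [-12.3  16.2 130.8  66.   12.5  84.4] t 6.5333
to grip, tool mm [0.8 0.2 0.5] deg [ 0.03  0.04 -0.22] F tool [-0.4 -1.5 -4.7] M tool [-0.1  -0.    0.01]
```

Request:
servo_tool(turn=[[0,0,0],[0,0,0],[0,0,0],[0,0,0],[0,0,0]], travel=[[0,0,0.2],[0,0,0.2],[0,0,0.2],[0,0,0.2],[0,0,0.2]], hand=[0.05,0.05,0.05,0.05,0.05])

```text
time_s: 6.95
position: [0.4785, 0.0128, 0.1786]
tcp_rot: [-150.4, -4.8, -70.6]
force: [-5.2, -0.6, 8.2]
width: 0.15
gripper_force: 70.7
```

Request:
servo_tool(turn=[[0,0,0],[0,0,0]], travel=[[0,0,0],[0,0,0]], hand=[0.05,0.05])

```text
time_s: 7.12
position: [0.4784, 0.0128, 0.1786]
tcp_rot: [-150.4, -4.8, -70.6]
force: [-2.6, -0.9, 7.2]
width: 0.148
gripper_force: 70.8
```

```bash
python3 st.py
```

```text
q [-12.   17.6 130.7  72.1  11.8  78.5] t 7.1167
to grip, tool mm [ 0.9  0.2 -9.6] deg [ 0.03  0.05 -0.22] F tool [ 0.6 -1.1 -7.6] M tool [-0.1  -0.02  0.02]
```

Request:
servo_tool(turn=[[0,0,-0.03],[0,0,-0.06],[0,0,-0.08],[0,0,-0.09],[0,0,-0.09]], travel=[[0,0,0.05],[0,0,0],[0,0,0],[0,0,0],[0,0,0]], hand=[0.05,0.05,0.05,0.05,0.05])

```text
time_s: 7.53
position: [0.4785, 0.0128, 0.1781]
tcp_rot: [-153.5, -14.5, -52.5]
force: [-4.0, -0.7, 6.1]
width: 0.148
gripper_force: 70.8
```

```bash
python3 st.py
```

```text
q [-12.   17.7 130.8  72.4  11.8  57.9] t 7.5333
to grip, tool mm [  0.8   0.3 -10. ] deg [ 0.04  0.05 20.07] F tool [-0.3  0.3 -7.3] M tool [-0.28 -0.08  0.11]
```

Request:
servo_tool(turn=[[0,0,-0.1],[0,0,-0.1],[0,0,-0.1],[0,0,-0.1],[0,0,-0.1]], travel=[[0,0,0],[0,0,0],[0,0,0],[0,0,0],[0,0,0]], hand=[0.05,0.05,0.05,0.05,0.05])

```text
time_s: 7.95
position: [0.4785, 0.0128, 0.1781]
tcp_rot: [-163.3, -25.3, -24.2]
force: [-5.6, -1.4, 6.6]
width: 0.15
gripper_force: 70.8
```

Request:
servo_tool(turn=[[0,0,-0.1],[0,0,-0.1],[0,0,-0.1],[0,0,-0.1],[0,0,-0.08]], travel=[[0,0,0],[0,0,0],[0,0,0],[0,0,0],[0,0,0]], hand=[0.05,0.05,0.05,0.05,0.05])

```text
time_s: 8.37
position: [0.4786, 0.0127, 0.1782]
tcp_rot: [-177.8, -29.9, 6.5]
force: [-4.2, -1.3, 6.8]
width: 0.149
gripper_force: 70.8
```

```bash
python3 st.py
```

```text
q [-12.   17.7 130.7  72.4  11.8   1.7] t 8.3667
to grip, tool mm [  0.1   0.8 -10. ] deg [1.000e-02 5.000e-02 7.627e+01] F tool [-0.4  0.5 -8. ] M tool [-0.06 -0.22  0.15]
```

Request:
servo_tool(turn=[[0,0,-0.04],[0,0,-0.03],[0,0,0]], travel=[[0,0,0],[0,0,0],[0,0,0]], hand=[0.05,0.05,0.05])

```text
time_s: 8.62
position: [0.4786, 0.0127, 0.1782]
tcp_rot: [180.0, -30.0, 11.0]
force: [-4.7, -1.4, 6.8]
width: 0.148
gripper_force: 70.9
```

```bash
python3 st.py
```

```text
q [-12.   17.7 130.7  72.4  11.8  -2.2] t 8.6167
to grip, tool mm [  0.    0.8 -10. ] deg [1.000e-02 5.000e-02 8.009e+01] F tool [-0.9  0.4 -8.3] M tool [-0.04 -0.21 -0.02]
```

Request:
servo_tool(turn=[[0,0,-0.01],[0,0,0],[0,0,0],[0,0,0],[0,0,0]], travel=[[0,0,0],[0,0,-0.3],[0,0,-0.3],[0,0,-0.3],[0,0,-0.3]], hand=[0.05,0.05,0.05,0.05,0.05])

```text
time_s: 9.03
position: [0.4727, 0.0116, 0.1886]
tcp_rot: [179.7, -29.9, 11.5]
force: [-1.6, -1.4, 3.7]
width: 0.146
gripper_force: 70.5
```

```bash
python3 st.py
```

```text
q [-12.4  16.  130.8  65.1  12.6   4.5] t 9.0333
to grip, tool mm [0.  0.8 2.1] deg [1.000e-02 6.000e-02 8.055e+01] F tool [ 0.2  1.1 -4.1] M tool [-0.06 -0.18  0.06]
```

Request:
servo_tool(turn=[[0,0,0],[0,0,0],[0,0,0],[0,0,0],[0,0,0]], travel=[[0,0,-0.4],[0,0,-0.4],[0,0,-0.5],[0,0,-0.5],[0,0,-0.5]], hand=[0.05,0.05,0.05,0.05,0.05])

```text
time_s: 9.45
position: [0.4612, 0.0095, 0.2082]
tcp_rot: [179.7, -29.9, 11.5]
force: [0.3, -0.7, -1.0]
width: 0.151
gripper_force: 69.5
```

```bash
python3 st.py
```

```text
q [-13.1  12.7 130.7  53.5  14.7  15.8] t 9.45
to grip, tool mm [ 0.4  1.  24.9] deg [2.000e-02 1.300e-01 8.056e+01] F tool [-0.3  0.8  0.9] M tool [ 0.02 -0.36 -0.02]
```

The cover is off and hanging free. I'll lift clear and plan the way to the board.

Request:
servo_tool(turn=[[0,0,0],[0,0,0],[0,0,0],[0,0,0],[0,0,0]], travel=[[0,0,-1],[0,0,-1.5],[0,0,-1.5],[0,0,-1.5],[0,0,-1]], hand=[0.05,0.05,0.05,0.05,0.05])

```text
time_s: 9.87
position: [0.4289, 0.0033, 0.2653]
tcp_rot: [179.7, -29.9, 11.5]
force: [0.4, 0.5, -1.2]
width: 0.15
gripper_force: 69.6
```

```bash
python3 st.py; python3 - <<'E'
from h import *;from cell import arm
R0,p0=cur(arm.read_state());print(p0)
plan(R0,p0,Ro.from_euler('xyz',[180,0,30],degrees=True).as_matrix(),np.array([.47,.277,.18]),13)
E
```

```text
q [-15.6   3.5 129.6  34.1  23.4  34.2] t 9.8667
to grip, tool mm [ 0.3  1.  90.8] deg [2.000e-02 9.000e-02 8.057e+01] F tool [-0.1 -0.5  1.3] M tool [-0.01 -0.38  0.02]
[0.42893988 0.00330495 0.26530315]
n 13 ang 35.1 turn [0.0069, -0.0398, -0.0244]
[[0.3, -2.0, 0.92], [0.39, -1.99, 0.92], [0.48, -1.97, 0.92], [0.56, -1.95, 0.91], [0.64, -1.93, 0.9]]
[[0.73, -1.91, 0.89], [0.81, -1.89, 0.87], [0.89, -1.86, 0.85], [0.96, -1.83, 0.82], [1.04, -1.8, 0.8]]
[[1.12, -1.77, 0.77], [1.19, -1.74, 0.73], [1.26, -1.7, 0.7]]
```

Request:
servo_tool(turn=[[0.0069,-0.0398,-0.0244],[0.0069,-0.0398,-0.0244],[0.0069,-0.0398,-0.0244],[0.0069,-0.0398,-0.0244],[0.0069,-0.0398,-0.0244]], travel=[[0.3,-2.0,0.92],[0.39,-1.99,0.92],[0.48,-1.97,0.92],[0.56,-1.95,0.91],[0.64,-1.93,0.9]], hand=[0.05,0.05,0.05,0.05,0.05])

```text
time_s: 10.28
position: [0.4453, 0.1094, 0.2315]
tcp_rot: [178.6, -18.3, 19.0]
force: [0.3, -0.1, -1.4]
width: 0.151
gripper_force: 69.5
```

Request:
servo_tool(turn=[[0.0069,-0.0398,-0.0244],[0.0069,-0.0398,-0.0244],[0.0069,-0.0398,-0.0244],[0.0069,-0.0398,-0.0244],[0.0069,-0.0398,-0.0244]], travel=[[0.73,-1.91,0.89],[0.81,-1.89,0.87],[0.89,-1.86,0.85],[0.96,-1.83,0.82],[1.04,-1.8,0.8]], hand=[0.05,0.05,0.05,0.05,0.05])

```text
time_s: 10.7
position: [0.461, 0.2149, 0.1984]
tcp_rot: [179.1, -6.7, 26.0]
force: [-0.7, -1.0, -0.8]
width: 0.148
gripper_force: 69.5
```

Request:
servo_tool(turn=[[0.0069,-0.0398,-0.0244],[0.0069,-0.0398,-0.0244],[0.0069,-0.0398,-0.0244],[0,0,0],[0,0,0]], travel=[[1.12,-1.77,0.77],[1.19,-1.74,0.73],[1.26,-1.7,0.7],[0,0,0],[0,0,0]], hand=[0.05,0.05,0.05,0.05,0.05])

```text
time_s: 11.12
position: [0.4705, 0.2776, 0.1783]
tcp_rot: [-180.0, 0.1, 30.1]
force: [0.1, -0.4, -0.9]
width: 0.146
gripper_force: 69.5
```

```bash
python3 st.py; python3 - <<'E'
from h import *;from cell import arm
R0,p0=cur(arm.read_state());print(p0)
plan(R0,p0,Ro.from_euler('xyz',[180,0,30],degrees=True).as_matrix(),np.array([.47,.277,.078]),5)
a,b=arm.camera("scene"),arm.camera("top")
cv2.imwrite("pics/s3.png",np.vstack([a["frame"][180:400,100:400,::-1],b["frame"][190:320,100:400,::-1]]))
E
```

```text
q [ 23.6  26.8 104.9   0.   48.4  83.5] t 11.1167
to grip, tool mm [-130.9  232.4   -8.4] deg [17.27 29.46 96.72] F tool [-0.1  0.4  0.9] M tool [ 0.02 -0.01  0.03]
[0.47046138 0.27763557 0.17830094]
n 5 ang 0.2 turn [-0.0001, 0.0004, 0.0004]
[[-0.01, 0.01, 2.01], [-0.01, 0.01, 2.01], [-0.01, 0.01, 2.01], [-0.01, 0.01, 2.01], [-0.01, 0.01, 2.01]]
```

View pics/s3.png

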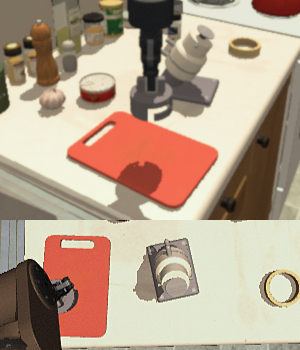

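The cover is held upright above the board, with the filter's neck bare behind it and the tin and tape undisturbed. I'll lower it.

Request:
servo_tool(turn=[[0,0,0],[0,0,0],[0,0,0],[0,0,0],[0,0,0]], travel=[[0,0,2.4],[0,0,2.4],[0,0,2.4],[0,0,1.8],[0,0,1.0]], hand=[0.05,0.05,0.05,0.05,0.05])

```text
time_s: 11.63
position: [0.47, 0.2759, 0.0781]
tcp_rot: [-180.0, 0.1, 30.0]
force: [0.3, 0.5, -0.7]
width: 0.147
gripper_force: 69.5
```

Request:
servo_tool(turn=[[0,0,0],[0,0,0],[0,0,0],[0,0,0]], travel=[[0,0,0.2],[0,0,0.15],[0,0,0],[0,0,0]], hand=[0.05,0.05,0.05,0.05])

```text
time_s: 11.97
position: [0.4711, 0.2771, 0.0771]
tcp_rot: [-180.0, -0.1, 30.0]
force: [-0.6, -0.1, -0.9]
width: 0.152
gripper_force: 69.5
```

Request:
servo_tool(turn=[[0,0,0],[0,0,0],[0,0,0],[0,0,0],[0,0,0]], travel=[[0,0,0.1],[0,0,0.1],[0,0,0.1],[0,0,0],[0,0,0]], hand=[0.05,0.05,0.05,0.05,0.05])

```text
time_s: 12.38
position: [0.4706, 0.2771, 0.073]
tcp_rot: [-180.0, 0.0, 30.0]
force: [0.0, 0.1, -0.8]
width: 0.152
gripper_force: 69.5
```

Request:
servo_tool(turn=[[0,0,0],[0,0,0],[0,0,0]], travel=[[0,0,0.1],[0,0,0],[0,0,0]], hand=[0.05,0.05,0.05])

```text
time_s: 12.63
position: [0.4707, 0.277, 0.0719]
tcp_rot: [-180.0, 0.0, 30.0]
force: [-0.1, -0.1, -0.5]
width: 0.148
gripper_force: 69.5
```

Request:
servo_tool(turn=[[0,0,0],[0,0,0],[0,0,0]], travel=[[0,0,0.06],[0,0,0],[0,0,0]], hand=[0.05,0.05,0.05])

```text
time_s: 12.88
position: [0.4707, 0.2771, 0.0715]
tcp_rot: [-180.0, -0.0, 30.0]
force: [-1.1, 0.0, 1.3]
width: 0.149
gripper_force: 69.9
```

Request:
servo_tool(turn=[[0,0,0],[0,0,0],[0,0,0]], travel=[[0,0,0.05],[0,0,0],[0,0,0]], hand=[0.05,0.05,0.05])

```text
time_s: 13.13
position: [0.4706, 0.277, 0.0714]
tcp_rot: [-180.0, -0.0, 30.0]
force: [-2.9, -1.0, 8.2]
width: 0.147
gripper_force: 71.0
```

Contact is felt at the expected height. I'll relax the push, then release.

Request:
servo_tool(turn=[[0,0,0],[0,0,0],[0,0,0],[0,0,0],[0,0,0]], travel=[[0,0,-0.05],[0,0,0],[0,0,0],[0,0,0],[0,0,0]], hand=[0.05,0.05,0.3,0.5,0.5])

```text
time_s: 13.55
position: [0.4707, 0.2771, 0.0713]
tcp_rot: [-180.0, 0.0, 30.0]
force: [-1.8, 0.0, -0.9]
width: 0.502
gripper_force: 0.0
```

Request:
servo_tool(turn=[[0,0,0],[0,0,0],[0,0,0],[0,0,0],[0,0,0]], travel=[[0,0,0],[0,0,-0.5],[0,0,-1.5],[0,0,-3],[0,0,-3]], hand=[0.5,0.5,0.5,0.5,0.5])

```text
time_s: 13.97
position: [0.4703, 0.2768, 0.152]
tcp_rot: [-180.0, 0.1, 30.0]
force: [0.1, -0.1, 0.5]
width: 0.498
gripper_force: 0.0
```

Request:
servo_tool(turn=[[0,0,0],[0,0,0],[0,0,0],[0,0,0],[0,0,0]], travel=[[0,0,-3],[0,0,-3],[0,0,-2],[0,0,0],[0,0,0]], hand=[0.5,0.5,0.5,0.5,0.5])

```text
time_s: 14.38
position: [0.4708, 0.2771, 0.2325]
tcp_rot: [-180.0, -0.1, 30.0]
force: [0.4, -0.3, -1.1]
width: 0.501
gripper_force: 0.0
```

```bash
python3 - <<'E'
from h import *;from cell import arm
a,b=arm.camera("scene"),arm.camera("wrist")
cv2.imwrite("pics/s4.png",np.hstack([a["frame"][:,100:400,::-1],b["frame"][:,60:500,::-1]]))
E
```

```text
(no output)
```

View pics/s4.png

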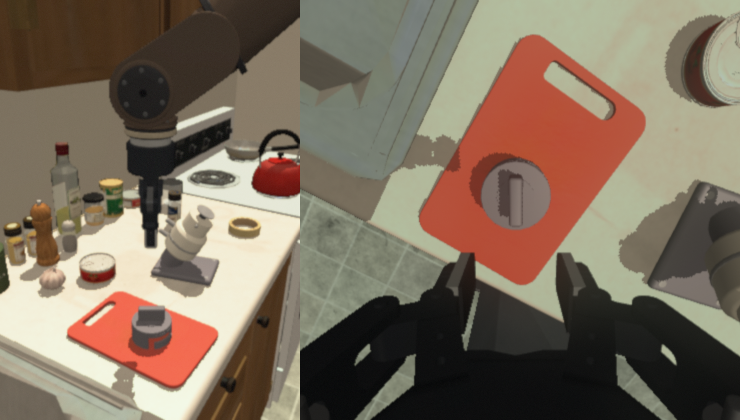

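The cover stands open side down at wrist-view (516,195), wholly on the board, and the gripper is clear. I'll hand in.

```bash
python3 -c "
from cell import arm
print(arm.sign_off())"
```

```text
the job is handed in; nothing more can be done
None
```

The filter is open: I unlocked the cover, lifted it off and set it open side down, wholly on the chopping board. I left the tape roll, tin and spice jar untouched and handed the job in at about 14.5 s of robot time.

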